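# Fish a dropped pipe adapter out from under a bench meter

## Task

A brass pipe adapter has rolled under the bench meter, and the meter's carrying handle hangs down across the gap. First swing the handle up to its stop and leave it there, then hook the adapter out onto the open bench with the hexagon key. Lay the key down flat on the bench, clear in front of the meter or back where it lay, and put the adapter in the fittings tray, without shifting the other things on the bench or in the tray.

Things in the scene. Friction and masses are not known exactly. Their poses are not given: they have to be found in the camera images.
- meter: compact bench meter, fixed, 212 mm wide (y) x 150 mm deep (x) x 105 mm high, grey case, black end frames, white front panel. Origin on the bench under its middle; x to its back (front face at x = -75 mm), y to its left, z up. Its underside is 30 mm above the bench; this gap is open in front and closed by a foot rail at the back (rail front at x = +49 mm)
- meter_front (a point): point on the bench below the middle of the meter's front face, axes as the meter's. From it: two round front feet, 22 mm in diameter, at x = +19, y = +-88 mm; a selector knob stands 10 mm out of the front at y = +82, z = 78 mm; the rest of the front is flush within 3 mm
- bail (a joint): carrying handle of the meter, a U of 10 mm steel tube. 0 = down, across the gap's front; grows as it swings up; firm stop at 1.9 rad (about upright). Friction holds it anywhere (about 3 N at the bar). Its rubber sleeve turns stiffly in a tight grip: hold lightly or regrip on the way. Hinge axis along the meter's y at x = -30, z = 72 mm of the meter; side tubes at y = +-113 mm
- bail_grip (a point): middle of the handle's cross bar, on its centre line. A black rubber sleeve here is 17 mm thick, 110 mm long along the meter's y. Handle down: 80 mm before the meter's front face, 20 mm above the bench. At angle a: x = -30 - 135.4 cos(a - 0.394), z = 72 + 135.4 sin(a - 0.394) mm of the meter
- adapter: the lost brass pipe adapter, lying on its side on the bench under the meter, its middle 42 to 52 mm behind the front face and between 12 mm right and 40 mm left of the meter's middle, turned any way; 30 mm long (its y axis) x 18 mm wide x 16 mm high, 40 to 70 g. Origin: middle of its underside, z up. It slides, it does not roll
- hex_key: L-shaped steel hexagon key lying flat, 8 mm thick, about 30 g, origin on its underside. Long arm: along y from -48 to +52 mm at x = -17 to -9 mm. Short bent arm at the -y end: x = -17 to +17 mm at y = -52 to -42 mm, so the hook reaches 26 mm to the +x side. Held near the plain end (y = +52) it reaches 80 mm under the meter if the wrist leans back from the front; upright, the hand meets the front
- tray: open aluminium fittings tray, fixed, 130 (x) x 170 (y) x 22 mm high, walls and floor 3 mm. Origin: middle of its underside; x away from the robot, y to the left. Two other adapters stand in its back half, 32 to 42 mm behind its middle; the front half (x below 0) is empty
- adapter_small: bystander: brass pipe adapter 17x19x30 mm standing in the back right of the tray; origin at its foot
- adapter_large: bystander: brass pipe adapter 19x22x34 mm standing in the back left of the tray; origin at its foot
- thread_tape: bystander: roll of thread seal tape, 54 mm across, 14 mm high; origin under its middle
- test_gauge: bystander: dial pressure gauge lying on its back, 94x67x30 mm; origin on its underside
- leak_fluid: bystander: small dropper bottle, 33 mm across, 102 mm high; origin under its middle
- marker: bystander: marker pen, 135 mm long (y), 17 mm thick; origin under its middle

How it is judged:
By the outcome, as a careful person would: the job done as asked, in the order asked, and still so for the second after the job is handed in, with the robot touching nothing.
It also fails if it takes over 72 s, if anything falls off the work surface, if the arm or the gripper's body presses on something with over 40 N, if the wrist force passes 120 N, or if a joint passes its speed limit or range.

## Robot

A 7-joint arm with a two-finger parallel gripper is mounted at the origin on a cart in front of the work surface, level with it; the furniture and walls round the work are solid. World frame = base frame: x ahead of the robot, y to its left, z up, the work surface at z = 0. Lengths are in m, angles in rad, forces in N, time in s.
With the tool pointing down it reaches from about 0.425 to 0.875 m from the base axis. Payload 4.7 kg.
Tool frame: the origin (TCP) lies midway between the tips of the shut fingers; the grasp point (between the pads) lies ctrl.grasp_offset behind it (ctrl.grasp_offset is the distance from the TCP to the grasp point, in m); z points along the fingers, y is the line along which they close (so a half turn about z gives the same grasp; the last joint's range is limited). The gripper opens to 87 mm and grips with 3 to 60 N. Pads are 19 mm wide; open, the fingers measure 117 mm over their backs; the gripper's body (75 mm by 190 mm) begins 51 mm behind the grasp point.
Start: joints at [1.27, 0.321, -0.07, 1.45, 0.023, 1.371, -0.057], TCP at [0.201, -0.618, 0.223] pointing down, gripper open.
Joint ranges: [-2.86, 2.86], [-0.3, 2.09], [-1.38, 1.24], [0.06, 2.45], [-1.56, 4.7], [0.09, 2.05], [-2.69, 2.69]. Speed limits (rad/s): [2.57, 2.57, 3.14, 3.14, 3.14, 3.14, 3.14].

## Interface

Orientations are given as a rotation vector (axis times angle).
In Python, from bench import ctrl gives the robot as it stands. The module is installed in compiled form; this text tells all that it offers.
- The arm moves only by the tool jog_arm, never from a script. Its argument "moves" is one flat list of numbers, 7 for each row, row after row: the shift along the tool's x, y, z in units of 30 cm (1.0 is 30 cm), then the turn, a rotation vector about the tool's x, y, z in units of 60 degrees (1.0 is 60 degrees), then the gripper's target within -1 to 1 (fully open at 1, half-way at 0, shut at -1). In form: [x, y, z, wx, wy, wz, fingers, x, y, z, wx, wy, wz, fingers, ...]. A call has exactly 8 rows; each row is the pose to reach, as a shift and turn from the pose commanded when the call began, along the tool's axes at that moment; what a row does not reach only later rows make up. A row lasts 1/8 s, in which the tool goes at most 62.5 mm and 10.7 degrees, less where a joint would pass 70% of its speed; a pose out of reach is approached as far as the arm can. A call with a number of a shift or a turn outside -1 to 1 is refused whole. A call with a gripper value outside its range is refused whole. The fingers move at their own pace and stop on an object; "newtons" is the grip in N (left out, the last holds). Time passes only in rows, so rows that repeat a pose let the fingers close, or fill a call up. It gives the time, the measured TCP pose, the force, the opening and the grip force at its end, in the units of the state.
- ctrl.get_state(): the state, without advancing time (a new reading comes with each control period).
- ctrl.get_image(name): name is "scene" or "top" or "wrist"; returns a dict with "pixels" (480x640x3 uint8, red, green, blue), "fx", "fy", "cx", "cy" (pixels), "dist" ([k1, k2, p1, p2, k3] as OpenCV has them; the pictures are not rectified), "xyz" and "rotation" of the camera in the world; the wrist camera has in their place "tool_from_camera" (4x4, takes a point from camera to tool coordinates, whose origin is the TCP and whose axes are the flange's). Camera axes: x right, y up, looking along -z (the intrinsics and any distortion apply to the point x, -y, -z); pixel columns grow to the right and rows downward; lengths in m; the calibration is good to about 2 mm. A picture is of the moment at which its call begins: read the wrist's pose just before it. There is no depth.
- ctrl.close_job(): hands the job in; it is judged then, once.
The state is a dict: "time": time; "joint_positions": joint angles; "qd": joint speeds; "joint_torque": joint torques, N m; "position": TCP position; "tool_rot": TCP orientation; "ft_force": force on the tool from outside, world axes, zero at the start; "torque": the same for the moment, N m; "grip_width": opening from 0.0 (shut) to 1.0 (fully open); "grip_force": force on a finger pad.
Only numpy, scipy, OpenCV 4.12 (cv2) and the standard library are available. Lean on these libraries where they do the work, as an engineer would, in place of code of your own. Each camera call takes 0.05 s, during which the arm holds its last target. There are 200 camera calls.

## Working session

There is one attempt and no reset: what is moved stays moved. The work goes in short steps, Python scripts to look and compute and a tool call to move; the robot and the scene stay as the last step left them, time stands still between calls to the robot, and variables do not carry over. Pictures are saved under pics/ and viewed, at most 10 in all, crops included, and the job is handed in when it is done.

Besides the shell and the picture viewer there is one more tool, called as name(argument=value, ...) on one line, values as JSON. jog_arm: Moves the arm, as the interface text tells. Its arguments: {"type":"object","properties":{"moves":{"type":"array"},"newtons":{"type":"number"}},"required":["moves"]}

```bash
mkdir -p pics; python3 - <<'E'
from bench import ctrl
import cv2
print(ctrl.grasp_offset); s=ctrl.get_state(); print(s['time'],s['position'],s['tool_rot'],s['grip_width'])
for n in("scene","top"):
    im=ctrl.get_image(n); cv2.imwrite(f"pics/{n}0.png",im["pixels"][:,:,::-1]); print(n,im["fx"],im["fy"],im["cx"],im["cy"],im["dist"],im["xyz"],im["rotation"])
E
```

```text
0.0187
0.0 [ 0.20109353 -0.61753875  0.22147725] [-3.10093856e+00 -4.92283914e-01  5.83173468e-04] 0.9986495912162856
scene 581.5796302622941 581.5796302622941 326.3785547075111 242.73633259439785 [-0.1357015  0.         0.         0.         0.       ] [-0.42711412 -0.06507953  1.09091527] [ 0.59826279 -0.5287182  -1.3952201 ]
top 499.0544719905787 499.0544719905787 312.27031267278363 231.19669747821013 [-0.00514065  0.          0.          0.          0.        ] [0.20654562 0.02698568 1.20692622] [ 0.17912105 -0.17823028 -1.51787095]
```

View pics/scene0.png

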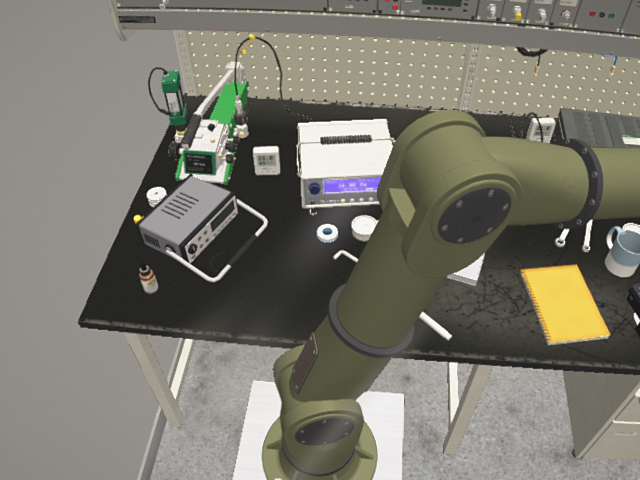

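View pics/top0.png

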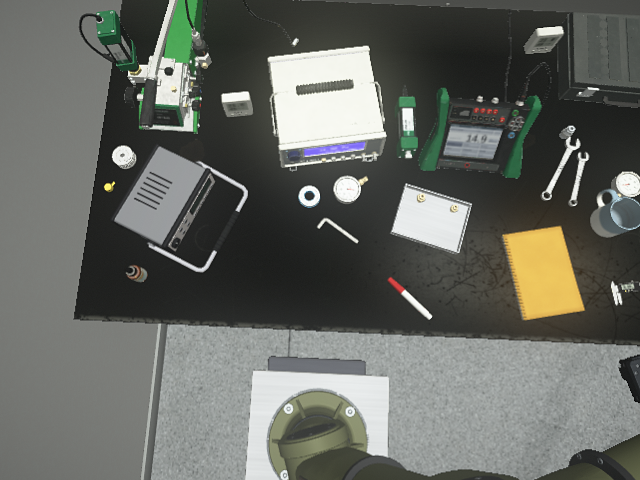

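The top view shows the meter at about (165,200) with its handle at (205,270)-(245,185). The key is at (318,222)-(357,242), the tray at (430,218), the tape at (309,196), the gauge at (348,190), the marker at (410,298) and the bottle at (137,273). I'll zoom in for accurate pixels.

```bash
cat > h.py <<'E'
import numpy as np, cv2
from scipy.spatial.transform import Rotation as R
from bench import ctrl
def cam(im,state=None):
    K=np.array([[im["fx"],0,im["cx"]],[0,im["fy"],im["cy"]],[0,0,1]]); d=np.array(im["dist"])
    if "xyz" in im: return K,d,np.array(im["xyz"]),R.from_rotvec(im["rotation"]).as_matrix()
    T=np.eye(4);T[:3,:3]=R.from_rotvec(state["tool_rot"]).as_matrix();T[:3,3]=state["position"]
    T=T@np.array(im["tool_from_camera"]); return K,d,T[:3,3],T[:3,:3]
def ray(c,uv):
    K,d,o,M=c; p=cv2.undistortPoints(np.array(uv,float).reshape(-1,1,2),K,d)[:,0]
    return o,np.c_[p[:,0],-p[:,1],-np.ones(len(p))]@M.T
def onplane(c,uv,z):
    o,v=ray(c,uv); return o+v*((z-o[2])/v[:,2])[:,None]
def proj(c,P):
    K,d,o,M=c; q=(np.array(P,float).reshape(-1,3)-o)@M
    q=q*[1,-1,-1]; return cv2.projectPoints(q,np.zeros(3),np.zeros(3),K,d)[0][:,0]
def grab(n,f):
    s=ctrl.get_state(); im=ctrl.get_image(n); cv2.imwrite("pics/"+f,im["pixels"][:,:,::-1]); return im["pixels"],cam(im,s),s
def rel(P,rot,s=None):
    """row units to go from current pose to TCP P, rotation matrix rot"""
    s=s or ctrl.get_state(); R0=R.from_rotvec(s["tool_rot"])
    return np.round(np.r_[R0.inv().apply(np.array(P)-s["position"])/.3,(R0.inv()*R.from_matrix(rot)).as_rotvec()/np.radians(60)],3)
E
python3 - <<'E'
import cv2
a=cv2.imread("pics/top0.png")[130:330,95:285]; b=cv2.imread("pics/top0.png")[170:260,290:480]
cv2.imwrite("pics/c1.png",cv2.resize(a,None,fx=3,fy=3,interpolation=2)[:600]); cv2.imwrite("pics/c2.png",cv2.resize(b,None,fx=4,fy=4,interpolation=2))
E
```

```text
(no output)
```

View pics/c1.png

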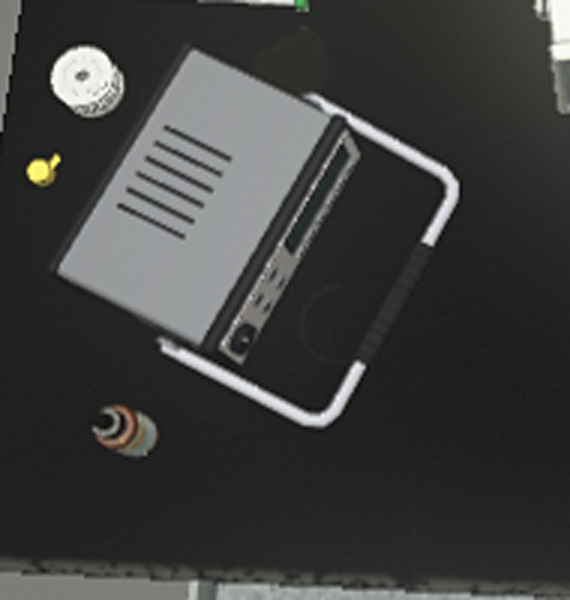

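View pics/c2.png

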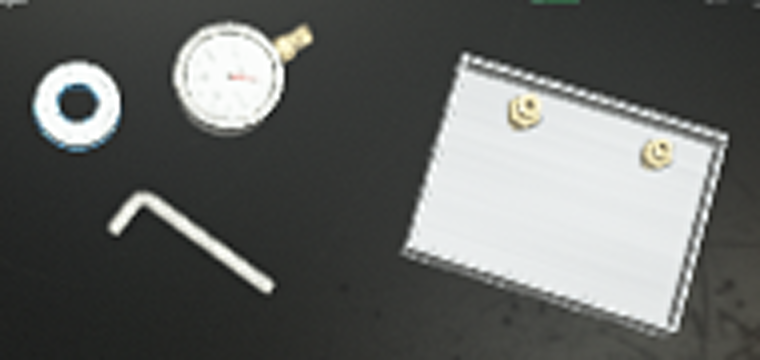

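```bash
python3 - <<'E'
from h import *
im=ctrl.get_image("top"); c=cam(im)
f=lambda L,s,o:[((u+.5)/s-.5+o[0],(v+.5)/s-.5+o[1]) for u,v in L]
np.set_printoptions(precision=4,suppress=True)
o1=(95,130);o2=(290,170)
print("sleeve ends",p:=onplane(c,f([(430,245),(366,362)],3,o1),.025)); d=p[0]-p[1];print(np.linalg.norm(d),p.mean(0),np.degrees(np.arctan2(d[1],d[0])))
print("bar corners",q:=onplane(c,f([(455,180),(325,425)],3,o1),.02)); d=q[0]-q[1];print(np.linalg.norm(d),q.mean(0),np.degrees(np.arctan2(d[1],d[0])))
print("top corners",q:=onplane(c,f([(190,47),(345,118),(208,347),(52,270)],3,o1),.105)); 
for i in range(4): d=q[(i+1)%4]-q[i];print(np.linalg.norm(d),np.degrees(np.arctan2(d[1],d[0])))
print(q.mean(0))
print("key tip,bend,end",onplane(c,f([(112,230),(140,196),(270,290)],4,o2),.004))
print("tray",t:=onplane(c,f([(462,55),(726,137),(673,331),(405,252)],4,o2),.022),t.mean(0))
print("tape,gauge",onplane(c,f([(77,103)],4,o2),.01),onplane(c,f([(228,77)],4,o2),.03))
print("adapters",onplane(c,f([(525,108),(657,152)],4,o2),.035))
print("bottle,marker",onplane(c,f([(140,440)],3,o1),.01),onplane(c,[(389,280),(431,318)],.01))
print("other meter white front corners", onplane(c,[(279,165),(385,153)],.0))
E
```

```text
sleeve ends [[0.5235 0.2182 0.025 ]
 [0.424  0.2619 0.025 ]]
0.1086281985972133 [0.4738 0.24   0.025 ] -23.6794121505571
bar corners [[0.5815 0.2027 0.02  ]
 [0.3724 0.291  0.02  ]]
0.2270262648826075 [0.477  0.2469 0.02  ] -22.87978123837221
top corners [[0.6543 0.4066 0.105 ]
 [0.6011 0.2794 0.105 ]
 [0.4152 0.3653 0.105 ]
 [0.4691 0.4902 0.105 ]]
0.13786386387120694 -112.70642876016869
0.20475151196441016 155.18765842614673
0.1360744944757254 66.66380011705235
0.2031982849928748 -24.321309133934548
[0.5349 0.3854 0.105 ]
key tip,bend,end [[ 0.4978  0.0213  0.004 ]
 [ 0.5204  0.0048  0.004 ]
 [ 0.4643 -0.0775  0.004 ]]
tray [[ 0.6158 -0.192   0.022 ]
 [ 0.5702 -0.3556  0.022 ]
 [ 0.4464 -0.3202  0.022 ]
 [ 0.4879 -0.1577  0.022 ]] [ 0.5301 -0.2564  0.022 ]
tape,gauge [[0.5771 0.0467 0.01  ]] [[ 0.592 -0.046  0.03 ]]
adapters [[ 0.5789 -0.2284  0.035 ]
 [ 0.5546 -0.3089  0.035 ]]
bottle,marker [[0.3548 0.4405 0.01  ]] [[ 0.3733 -0.1561  0.01  ]
 [ 0.2874 -0.2566  0.01  ]]
other meter white front corners [[ 0.6578  0.1271  0.    ]
 [ 0.7034 -0.144   0.    ]]
```

```bash
cat >> h.py <<'E'
MO=np.array([.536,.384,0]); MYAW=66.2
mx=np.array([np.cos(np.radians(MYAW)),np.sin(np.radians(MYAW)),0]); my=np.array([-mx[1],mx[0],0]); up=np.array([0,0,1.])
def M(x,y,z): return MO+mx*x/1e3+my*y/1e3+up*z/1e3     # meter coordinates, mm
def rot(yaw,lean=0):
    """tool y towards yaw (deg); leaning with the hand to -y side"""
    h=np.array([np.cos(np.radians(yaw)),np.sin(np.radians(yaw)),0]); t=np.radians(lean)
    y=h*np.cos(t)+up*np.sin(t); z=-up*np.cos(t)+h*np.sin(t); return np.c_[np.cross(y,z),y,z]
def bail(a): b=a-.394; return M(-30-135.4*np.cos(b),0,72+135.4*np.sin(b))
def chain(T):
    s=ctrl.get_state()
    for P,r in T:
        print(rel(P,r,s).tolist()); s=dict(position=np.array(P),tool_rot=R.from_matrix(r).as_rotvec())
np.set_printoptions(precision=4,suppress=True)
E
python3 - <<'E'
from h import *
r=rot(MYAW,18); G=bail(0)+r[:,2]*.0087
print(bail(0),G)
chain([([.48,-.24,.3],rot(-27)),([.52,-.02,.3],rot(22)),(G-r[:,2]*.12,r)])
E
```

```text
[0.4734 0.2422 0.02  ] [0.4745 0.2446 0.0117]
[1.274, -0.91, -0.26, -0.001, -0.0, -0.749]
[0.714, -0.214, -0.0, 0.0, 0.0, -0.817]
[0.788, 0.101, 0.58, -0.285, 0.116, -0.73]
```

jog_arm(moves=[0.95,-0.65,-0.2,0,0,-0.6,-0.3,0.95,-0.65,-0.2,0,0,-0.6,-0.3,0.95,-0.65,-0.2,0,0,-0.6,-0.3,0.95,-0.65,-0.2,0,0,-0.6,-0.3,0.95,-0.65,-0.2,0,0,-0.6,-0.3,0.95,-0.65,-0.2,0,0,-0.6,-0.3,0.95,-0.65,-0.2,0,0,-0.6,-0.3,0.95,-0.65,-0.2,0,0,-0.6,-0.3], newtons=8)

```text
time: 1.15
position: [0.4111, -0.3451, 0.2822]
tool_rot: [-2.799, -1.426, 0.002]
ft_force: [-0.3, 0.4, 0.3]
grip_width: 0.357
grip_force: 0.0
```

```bash
python3 - <<'E'
from h import *
s=ctrl.get_state(); print(s['time'],s['joint_positions'])
r=rot(MYAW,18); G=bail(0)+r[:,2]*.0087
chain([([.53,-.02,.3],rot(22)),(G-r[:,2]*.12,r)])
E
```

```text
1.15 [ 0.9914  0.0738 -0.3617  1.6286  0.0272  1.4446 -0.0013]
[1.11, -0.316, -0.06, -0.001, 0.0, -0.967]
[0.801, 0.07, 0.58, -0.285, 0.116, -0.73]
```

jog_arm(moves=[1.0,-0.28,-0.06,0,0,-0.96,-0.3,1.0,-0.28,-0.06,0,0,-0.96,-0.3,1.0,-0.28,-0.06,0,0,-0.96,-0.3,1.0,-0.28,-0.06,0,0,-0.96,-0.3,1.0,-0.28,-0.06,0,0,-0.96,-0.3,1.0,-0.28,-0.06,0,0,-0.96,-0.3,1.0,-0.28,-0.06,0,0,-0.96,-0.3,1.0,-0.28,-0.06,0,0,-0.96,-0.3])

```text
time: 2.15
position: [0.5196, -0.0545, 0.3001]
tool_rot: [-1.771, -2.594, 0.001]
ft_force: [0.3, 0.3, 0.8]
grip_width: 0.35
grip_force: 0.0
```

```bash
python3 - <<'E'
from h import *
s=ctrl.get_state(); print(s['time'],s['joint_positions'])
r=rot(MYAW,18); G=bail(0)+r[:,2]*.0087
chain([(G-r[:,2]*.12,r)])
E
```

```text
2.15 [ 0.6975  0.0549 -0.6656  1.6203  0.0343  1.479   0.402 ]
[0.896, 0.136, 0.581, -0.285, 0.117, -0.741]
```

jog_arm(moves=[0.896,0.136,0.58,-0.285,0.117,-0.741,-0.3,0.896,0.136,0.58,-0.285,0.117,-0.741,-0.3,0.896,0.136,0.58,-0.285,0.117,-0.741,-0.3,0.896,0.136,0.58,-0.285,0.117,-0.741,-0.3,0.896,0.136,0.58,-0.285,0.117,-0.741,-0.3,0.896,0.136,0.58,-0.285,0.117,-0.741,-0.3,0.896,0.136,0.58,-0.285,0.117,-0.741,-0.3,0.896,0.136,0.58,-0.285,0.117,-0.741,-0.3])

```text
time: 3.15
position: [0.4605, 0.2111, 0.1275]
tool_rot: [0.624, 2.974, 0.472]
ft_force: [-0.2, 0.3, 0.5]
grip_width: 0.351
grip_force: 0.0
```

```bash
python3 - <<'E'
from h import *
px,c,s=grab("wrist","w1.png"); print(s['time'],s['joint_positions'])
print(proj(c,[bail(0),bail(0)+my*.055,bail(0)-my*.055]), s['position'])
r=rot(MYAW,18); G=bail(0)+r[:,2]*.0087
chain([(G,r)])
E
```

```text
3.15 [ 0.5401 -0.048  -0.8247  2.0882 -0.3493  0.9064  1.0614]
[[326.5405 239.8322]
 [326.5802 166.5955]
 [326.5114 305.716 ]] [0.4605 0.2111 0.1275]
[0.003, -0.005, 0.404, 0.001, 0.002, 0.002]
```

View pics/w1.png

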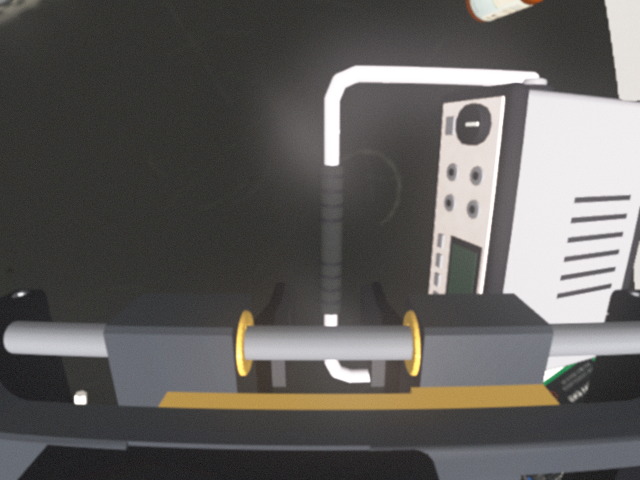

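The wrist view shows the sleeve from (332,165) to (331,317). It was predicted at x=326.5, so the bar is about 2–3 mm nearer the meter than estimated, and the jaw is centred on it. I'll go down and grip lightly.

jog_arm(moves=[0.002,0.003,0.1,0,0,0,-0.3,0.002,0.003,0.2,0,0,0,-0.3,0.002,0.003,0.3,0,0,0,-0.3,0.002,0.003,0.36,0,0,0,-0.3,0.002,0.003,0.4,0,0,0,-0.3,0.002,0.003,0.4,0,0,0,-1,0.002,0.003,0.4,0,0,0,-1,0.002,0.003,0.4,0,0,0,-1], newtons=10)

```text
time: 4.2
position: [0.4746, 0.2478, 0.0137]
tool_rot: [0.62, 2.974, 0.473]
ft_force: [2.0, 1.7, -0.1]
grip_width: 0.189
grip_force: 10.0
```

```bash
sed -i 's/^MO=.*/MO=np.array([.536,.384,0])+.002*np.array([.4035,.915,0]); MYAW=66.2/' h.py; python3 - <<'E'
from h import *
r=rot(MYAW,18); s=ctrl.get_state(); print(s['position'],s['ft_force'],s['grip_force'],s['grip_width'])
for a in np.r_[.13:1.92:.12,1.93]: print(round(a,2),np.round(r.T@(bail(a)-bail(0))/.3,3))
E
```

```text
[0.4746 0.2478 0.0137] [ 1.9947  1.6835 -0.0539] 9.959557391703129 0.18909766005204096
0.13 [ 0.    -0.001 -0.059]
0.25 [ 0.     0.005 -0.112]
0.37 [ 0.     0.017 -0.165]
0.49 [ 0.     0.036 -0.216]
0.61 [-0.     0.061 -0.264]
0.73 [ 0.     0.091 -0.309]
0.85 [ 0.     0.126 -0.35 ]
0.97 [ 0.     0.166 -0.387]
1.09 [ 0.     0.21  -0.418]
1.21 [ 0.     0.257 -0.444]
1.33 [ 0.     0.308 -0.464]
1.45 [ 0.     0.36  -0.478]
1.57 [ 0.     0.414 -0.486]
1.69 [ 0.     0.468 -0.487]
1.81 [ 0.     0.522 -0.482]
1.93 [ 0.     0.574 -0.47 ]
```

jog_arm(moves=[0,0,-0.059,0,0,0,-1,0,0.005,-0.112,0,0,0,-1,0,0.017,-0.165,0,0,0,-1,0,0.036,-0.216,0,0,0,-1,0,0.061,-0.264,0,0,0,-1,0,0.091,-0.309,0,0,0,-1,0,0.126,-0.35,0,0,0,-1,0,0.166,-0.387,0,0,0,-1])

```text
time: 5.2
position: [0.4784, 0.261, 0.1396]
tool_rot: [0.617, 2.974, 0.477]
ft_force: [6.0, 8.4, -10.2]
grip_width: 0.194
grip_force: 10.0
```

```bash
python3 - <<'E'
from h import *
r=rot(MYAW,18); s=ctrl.get_state(); print(s['position'],s['ft_force'],s['grip_force'],s['grip_width'],s['joint_positions'])
px,c,s=grab("wrist","w2.png"); print(bail(.97)+r[:,2]*.0087)
E
```

```text
[0.4784 0.261  0.1396] [  5.9569   8.3949 -10.1915] 10.00043973326683 0.19447288541300714 [ 0.4988  0.035  -0.904   2.0073 -0.2429  0.8916  0.892 ]
[0.48   0.2569 0.1375]
```

View pics/w2.png

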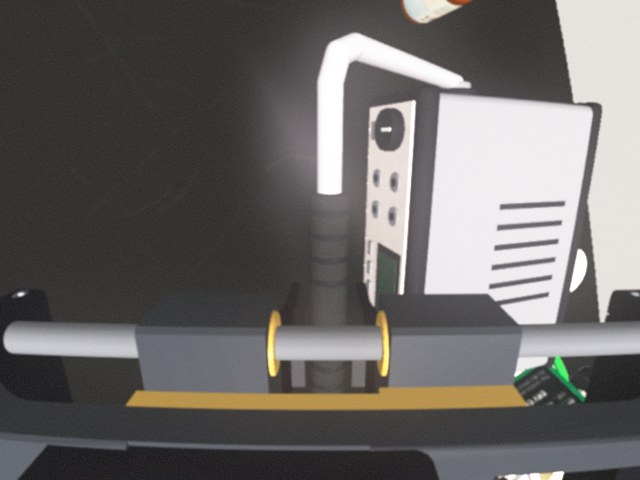

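The handle has followed and the sleeve is still in the jaw at (330,290). I'll continue to the stop.

jog_arm(moves=[0,0.044,-0.031,0,0,0,-1,0,0.091,-0.057,0,0,0,-1,0,0.142,-0.077,0,0,0,-1,0,0.194,-0.091,0,0,0,-1,0,0.248,-0.099,0,0,0,-1,0,0.302,-0.1,0,0,0,-1,0,0.356,-0.095,0,0,0,-1,0,0.42,-0.08,0,0,0,-1])

```text
time: 6.25
position: [0.5228, 0.3579, 0.1999]
tool_rot: [0.622, 2.979, 0.46]
ft_force: [-8.8, -19.8, 8.7]
grip_width: 0.253
grip_force: 9.8
```

```bash
python3 - <<'E'
from h import *
r=rot(MYAW,18); s=ctrl.get_state(); print(s['position'],s['ft_force'],s['grip_force'],s['grip_width'])
print(bail(1.9)+r[:,2]*.0087)
E
```

```text
[0.5228 0.3579 0.1999] [ -8.8294 -19.7533   8.6684] 9.802186489105225 0.2532519319160866
[0.5222 0.3528 0.1988]
```

At the stop: about 21 N back along the travel, 5 mm past nominal. I'll release and retreat.

jog_arm(moves=[0,-0.015,0,0,0,0,-1,0,-0.015,0,0,0,0,0,0,-0.015,0,0,0,0,0,0,-0.015,0,0,0,0,0,0,-0.015,-0.1,0,0,0,0,0,-0.015,-0.25,0,0,0,0,0,-0.15,-0.35,0,0,0,0,0,-0.3,-0.35,0,0,0,0])

```text
time: 7.25
position: [0.4765, 0.2533, 0.2749]
tool_rot: [0.616, 2.972, 0.474]
ft_force: [0.9, -1.1, -1.6]
grip_width: 0.502
grip_force: 0.0
```

```bash
python3 - <<'E'
from h import *
s=ctrl.get_state(); print(s['time'],s['position'],s['ft_force'],s['grip_width'],s['joint_positions'])
im=ctrl.get_image("wrist"); print(im["tool_from_camera"],im["fx"],im["cx"],im["cy"],im["dist"])
px,c,_=grab("top","t1.png"); print(proj(c,[bail(1.9)+my*.085,bail(1.9)-my*.085,bail(1.8)+my*.085,bail(1.8)-my*.085]))
E
```

```text
7.25 [0.4765 0.2533 0.2749] [ 0.8925 -1.1386 -1.5854] 0.5020479671163083 [ 0.5669 -0.131  -0.8681  1.8311 -0.3595  1.198   0.9536]
[[-0.0004  0.9611  0.2762  0.0762]
 [ 1.      0.0001  0.0008 -0.    ]
 [ 0.0008  0.2762 -0.9611 -0.1621]
 [ 0.      0.      0.      1.    ]] 373.5037774652446 327.9260710286416 244.50910955799688 [-0.0738  0.      0.      0.      0.    ]
[[142.1132 221.6906]
 [183.0786 152.5336]
 [147.971  224.6876]
 [188.7389 155.4436]]
```

```bash
cat > k.py <<'E'
from h import *
from scipy.optimize import least_squares
import itertools
D=[([1.27,.321,-.07,1.45,.023,1.371,-.057],[.2011,-.6175,.2215],[-3.101,-.4923,.0006]),
([.9914,.0738,-.3617,1.6286,.0272,1.4446,-.0013],[.4111,-.3451,.2822],[-2.799,-1.426,.002]),
([.6975,.0549,-.6656,1.6203,.0343,1.479,.402],[.5196,-.0545,.3001],[-1.771,-2.594,.001]),
([.5401,-.048,-.8247,2.0882,-.3493,.9064,1.0614],[.4605,.2111,.1275],[.624,2.974,.472]),
([.4988,.035,-.904,2.0073,-.2429,.8916,.892],[.4784,.261,.1396],[.617,2.974,.477]),
([.5669,-.131,-.8681,1.8311,-.3595,1.198,.9536],[.4765,.2533,.2749],[.616,2.972,.474])]
def fk(q,L,s1,s3,s5,s7,o7=0):
    q=np.asarray(q); e=R.from_euler
    A=e('z',s1*q[0])*e('y',q[1]); p=np.array([0,0,L[0]])+A.apply([L[4],0,L[1]])
    B=A*e('z',s3*q[2])*e('y',q[3]); p=p+B.apply([L[5],0,L[2]])
    C=B*e('z',s5*q[4])*e('y',q[5])*e('z',s7*q[6]+o7); return p+C.apply([0,0,L[3]]),C
def fit():
    best=None
    for sg in itertools.product([-1,1],repeat=4):
        def f(v): 
            out=[]
            for q,p,r in D:
                P,C=fk(q,v[:6],*sg,v[6]); out+=list((P-p)*5)+list((R.from_rotvec(r).inv()*C).as_rotvec())
            return out
        for o in(0,1.57,3.14,-1.57):
            z=least_squares(f,[.3,.4,.4,.3,0,0,o])
            if best is None or z.cost<best[0]: best=(z.cost,sg,z.x)
    return best
LO=np.array([-2.86,-.3,-1.38,.06,-1.56,.09,-2.69]);HI=np.array([2.86,2.09,1.24,2.45,4.7,2.05,2.69])
def ik(P,r,b,q0=None,n=6):
    rng=np.random.default_rng(0);best=None; q0=ctrl.get_state()["joint_positions"] if q0 is None else q0
    def f(q): p,C=fk(q,b[2][:6],*b[1],b[2][6]); return np.r_[(p-P)*10,(R.from_matrix(r).inv()*C).as_rotvec()*3]
    for i in range(n):
        z=least_squares(f,np.clip(q0+rng.normal(0,.3*i/2,7),LO+.01,HI-.01),bounds=(LO,HI))
        if best is None or z.cost<best.cost-1e-6: best=z
    return best.x,np.linalg.norm(f(best.x)[:3])/10,np.linalg.norm(f(best.x)[3:])/3
E
python3 - <<'E'
from k import *
import pickle
b=fit(); print(b); pickle.dump(b,open("b.pkl","wb"))
def lean(yaw,t):  # hand leans back against tool x; tool y at yaw
    h=np.radians(yaw); y=np.array([np.cos(h),np.sin(h),0]); f=np.cross(up,y); t=np.radians(t)
    x=f*np.cos(t)+up*np.sin(t); return np.c_[x,y,np.cross(x,y)]
if b[0]<1e-3:
    for t in(30,35,40): 
        r=lean(-34.3,t); print("key",t,ik(np.array([.4711,-.0675,.004])+r[:,2]*.012,r,b))
    for d,t,y in((290,50,0),(260,50,0),(230,50,0),(200,50,0),(230,40,0),(260,40,0)):
        r=lean(MYAW-90,t); P=M(-75-d+75,0,20); print("look",d,t,*ik(P,r,b)[1:])
    for t in(30,35):
        for d in(12,100):
            r=lean(MYAW-90,t); print("hook",d,t,ik(M(-75-d,-25,6)+r[:,2]*.012,r,b))
E
```

```text
(np.float64(0.013589382868415491), (-1, -1, -1, -1), array([ 0.2079,  0.4761,  0.4817,  0.3528,  0.0265, -0.0116,  1.5708]))
```

```bash
cat > k2.py <<'E'
from k import *
SG=(-1,-1,-1,-1)
def fk(q,v,*_):
    e=R.from_euler; q=np.asarray(q)
    A=e('z',-q[0]); p=np.array([0,0,v[0]])+A.apply([v[7],v[8],0]); A=A*e('y',q[1]); p=p+A.apply([v[4],0,v[1]])
    A2=A*e('z',-q[2]); p=p+A2.apply([v[9],v[10],0])
    B=A2*e('y',q[3]); p=p+B.apply([v[5],0,v[2]]); B=B*e('z',-q[4]); p=p+B.apply([v[11],v[12],0])
    C=B*e('y',q[5])*e('z',-q[6]+v[6]); return p+C.apply([0,0,v[3]]),C
def res(v): return np.array([np.r_[(P-p),(R.from_rotvec(r).inv()*C).as_rotvec()] for q,p,r in D for P,C in [fk(q,v)]])
if __name__=="__main__":
    z=least_squares(lambda v:np.r_[(res(v)*[5,5,5,1,1,1]).ravel(),(np.array(v)[[4,5,7,8,9,10,11,12]])*.01],[.21,.47,.48,.35,.0,0,1.5708]+[0]*6)
    print(z.cost,z.x); print(res(z.x))
E
python3 k2.py
```

```text
3.0577615551981504e-06 [ 0.2507  0.4655  0.5114  0.3683  0.0048 -0.0011  1.5708 -0.0044 -0.0157
  0.0014 -0.007   0.0002 -0.0037]
[[-0.     -0.      0.     -0.0022 -0.0004  0.0001]
 [ 0.      0.0001 -0.     -0.0002  0.0001  0.    ]
 [-0.     -0.      0.0001 -0.     -0.0001  0.0002]
 [ 0.      0.      0.0001  0.0001 -0.0003  0.    ]
 [-0.      0.     -0.0001  0.      0.0002  0.0001]
 [ 0.     -0.     -0.     -0.      0.0001 -0.0004]]
```

Excellent fit. Next I'll check which poses are reachable.

```bash
cat >> h.py <<'E'
def lean(yaw,t):
    """tool y at yaw; hand leans back against tool x"""
    h=np.radians(yaw); y=np.array([np.cos(h),np.sin(h),0]); f=np.cross(up,y); t=np.radians(t)
    x=f*np.cos(t)+up*np.sin(t); return np.c_[x,y,np.cross(x,y)]
E
cat > k3.py <<'E'
from k2 import *
V=np.array([.2507,.4655,.5114,.3683,.0048,-.0011,1.5708,-.0044,-.0157,.0014,-.007,.0002,-.0037])
def ik(P,r,q0=None,n=5):
    rng=np.random.default_rng(0);best=None; q0=ctrl.get_state()["joint_positions"] if q0 is None else q0
    def f(q): p,C=fk(q,V); return np.r_[(p-P)*10,(R.from_matrix(r).inv()*C).as_rotvec()*3]
    for i in range(n):
        z=least_squares(f,np.clip(q0+rng.normal(0,.3*i,7),LO+.01,HI-.01),bounds=(LO,HI))
        if best is None or z.cost<best.cost-1e-5: best=z
    e=f(best.x); return best.x.round(2),round(np.linalg.norm(e[:3])/10,4),round(np.linalg.norm(e[3:])/3,3)
E
python3 - <<'E'
from k3 import *
for t in(20,30,35): 
    r=lean(-34.3,t); print("key",t,ik(np.array([.4711,-.0675,.004])+r[:,2]*.012,r))
for d,t in((290,50),(230,50),(260,40),(200,40)):
    r=lean(MYAW-90,t); print("look",d,t,*ik(M(-75-d+75,0,20),r))
for d,t in((290,25),(250,25),(220,25),(200,30)):
    r=rot(MYAW,t); print("look y",d,t,*ik(M(-75-d+69,0,40),r))
for t in(30,35):
    for d in(12,100):
        r=lean(MYAW-90,t); print("hook",d,t,ik(M(-75-d,-25,6)+r[:,2]*.012,r))
E
```

```text
key 20 (array([ 1.1 ,  0.26, -0.81,  2.18, -0.23,  0.69, -0.11]), np.float64(0.0), np.float64(0.0))
key 30 (array([ 0.92,  0.25, -0.48,  2.21, -0.63,  0.73,  0.34]), np.float64(0.0), np.float64(0.0))
key 35 (array([ 1.01,  0.29, -0.51,  2.22, -0.72,  0.76,  0.48]), np.float64(0.0), np.float64(0.0))
look 290 50 [ 0.79  0.22 -0.44  2.43 -1.16  0.87  0.89] 0.0 0.0
look 230 50 [ 1.04  0.33 -0.88  2.41 -1.15  0.66  0.79] 0.0 0.0
look 260 40 [ 0.54  0.1  -0.41  2.41 -1.06  0.73  0.57] 0.0 0.0
look 200 40 [ 0.93  0.23 -0.98  2.35 -0.95  0.54  0.38] 0.0 0.0
look y 290 25 [ 0.94 -0.05 -0.91  2.33 -0.65  0.78  1.65] 0.0 0.0
look y 250 25 [ 0.56 -0.01 -0.65  2.31 -0.61  0.71  1.51] 0.0 0.0
look y 220 25 [ 0.57  0.04 -0.73  2.27 -0.56  0.67  1.41] 0.0 0.0
look y 200 30 [ 0.79  0.08 -0.94  2.29 -0.67  0.63  1.54] 0.0 0.0
hook 12 30 (array([ 0.33,  0.38, -0.74,  2.11, -0.33,  0.4 , -0.46]), np.float64(0.0), np.float64(0.0))
hook 100 30 (array([ 0.5 ,  0.27, -0.73,  2.23, -0.57,  0.47, -0.11]), np.float64(0.0), np.float64(0.0))
hook 12 35 (array([ 0.33,  0.37, -0.68,  2.15, -0.68,  0.37, -0.08]), np.float64(0.0), np.float64(0.0))
hook 100 35 (array([ 0.55,  0.28, -0.71,  2.26, -0.81,  0.47,  0.16]), np.float64(0.0), np.float64(0.0))
```

```bash
python3 - <<'E'
from k3 import *
r=lean(MYAW-90,50); 
chain([(M(-290,14,150),lean(MYAW-45,30)),(M(-290,14,22),r)])
E
```

```text
[0.043, -0.564, 0.242, 0.08, 0.356, 0.794]
[-0.213, -0.0, 0.37, -0.484, 0.316, 0.577]
```

jog_arm(moves=[0.043,-0.564,0.242,0.08,0.356,0.794,0,0.043,-0.564,0.242,0.08,0.356,0.794,0,0.043,-0.564,0.242,0.08,0.356,0.794,0,0.043,-0.564,0.242,0.08,0.356,0.794,0,0.043,-0.564,0.242,0.08,0.356,0.794,0,0.043,-0.564,0.242,0.08,0.356,0.794,0,0.043,-0.564,0.242,0.08,0.356,0.794,0,0.043,-0.564,0.242,0.08,0.356,0.794,0])

```text
time: 8.35
position: [0.4085, 0.1319, 0.1513]
tool_rot: [-1.502, -2.219, -0.409]
ft_force: [0.2, 0.7, 0.4]
grip_width: 0.502
grip_force: 0.0
```

jog_arm(moves=[-0.213,0,0.37,-0.484,0.316,0.577,0,-0.213,0,0.37,-0.484,0.316,0.577,0,-0.213,0,0.37,-0.484,0.316,0.577,0,-0.213,0,0.37,-0.484,0.316,0.577,0,-0.213,0,0.37,-0.484,0.316,0.577,0,-0.213,0,0.37,-0.484,0.316,0.577,0,-0.213,0,0.37,-0.484,0.316,0.577,0,-0.213,0,0.37,-0.484,0.316,0.577,0])

```text
time: 9.35
position: [0.4091, 0.1317, 0.0231]
tool_rot: [-2.078, -1.366, -0.975]
ft_force: [-0.6, 0.2, 0.2]
grip_width: 0.497
grip_force: 0.0
```

```bash
python3 - <<'E'
from k3 import *
px,c,s=grab("wrist","w3.png"); print(s['time'],s['position'],M(-290,14,22),c[2],(c[2]-MO)@np.c_[mx,my,up],s['joint_positions'])
print(proj(c,[M(-75,y,30) for y in(-88,0,88)]+[M(-25,y,0) for y in (-12,14,40)]))
hsv=cv2.cvtColor(px,cv2.COLOR_RGB2HSV); m=cv2.inRange(hsv,(12,70,40),(35,255,255)); n,_,st,ce=cv2.connectedComponentsWithStats(m)
for i in range(1,n):
    if st[i,4]>25: print(st[i],ce[i])
E
```

```text
9.35 [0.4091 0.1317 0.0231] [0.407  0.1261 0.022 ] [0.3784 0.0619 0.185 ] [-0.3603  0.0143  0.185 ] [ 1.3609  0.3499 -1.0488  2.448  -0.9776  0.7131  0.7652]
[[459.0894  57.6677]
 [348.506   55.408 ]
 [237.3228  55.8012]
 [358.5683  58.3964]
 [330.6693  58.1869]
 [302.78    58.1402]]
[111   0   8  10  36] [113.6667   4.1944]
[115  16  27  17 299] [128.9532  23.7492]
[321  51  35  10 215] [339.3907  54.7767]
[205 309  25  67 893] [215.0123 342.1534]
[427 309  25  68 887] [441.2153 342.6685]
[ 189  367  401   44 8345] [397.2759 397.9509]
```

View pics/w3.png

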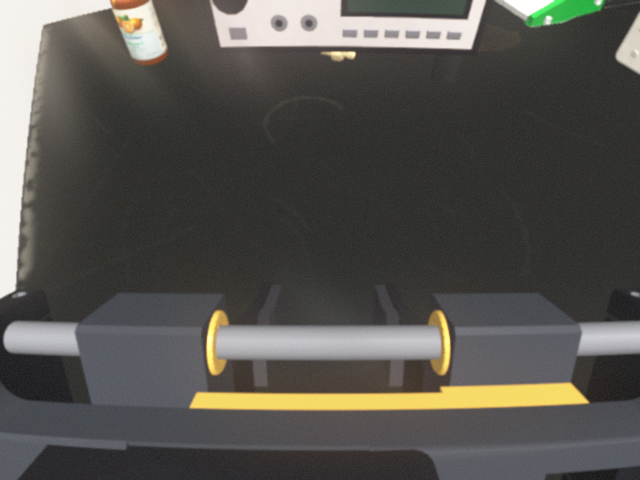

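The adapter shows as a brass strip at columns 321–356, rows 51–61, just under the panel's lower edge. I'll get its lower outline numerically and plan the key pickup.

```bash
python3 - <<'E'
from k3 import *
s=ctrl.get_state(); c=cam(ctrl.get_image("wrist"),s)
px=cv2.imread("pics/w3.png"); hsv=cv2.cvtColor(px,cv2.COLOR_BGR2HSV); m=cv2.inRange(hsv,(10,50,60),(40,255,255))[:80,300:380]
ys=[(x+300,np.where(m[:,x])[0].min(),np.where(m[:,x])[0].max()) for x in range(80) if m[:,x].any()]
print([tuple(map(int,y)) for y in ys])
P=onplane(c,[(x,b+4) for x,a,b in ys[::3]],.0)
print(((P-MO)@np.c_[mx,my]*1e3).round(0).tolist())
t=35; r=lean(-34.3,t); G=np.array([.4711,-.0675,.004])+r[:,2]*.010
print(G); chain([(G-r[:,2]*.1,r)])
E
```

```text
[(316, 51, 51), (320, 52, 53), (321, 51, 54), (322, 51, 54), (323, 51, 54), (324, 51, 54), (325, 51, 55), (326, 51, 55), (327, 51, 55), (328, 51, 55), (329, 51, 56), (330, 51, 56), (331, 51, 59), (332, 51, 60), (333, 51, 60), (334, 51, 60), (335, 51, 60), (336, 51, 61), (337, 51, 61), (338, 50, 61), (339, 51, 61), (340, 51, 61), (341, 51, 61), (342, 51, 60), (343, 50, 59), (344, 51, 58), (345, 51, 57), (346, 51, 58), (347, 51, 58), (348, 51, 59), (349, 51, 59), (350, 51, 59), (351, 50, 59), (352, 50, 59), (353, 51, 59), (354, 51, 58), (355, 51, 57), (356, 54, 54)]
[[-20.0, 28.0], [-25.0, 22.0], [-27.0, 19.0], [-27.0, 17.0], [-34.0, 14.0], [-36.0, 11.0], [-37.0, 8.0], [-37.0, 6.0], [-34.0, 3.0], [-32.0, -0.0], [-34.0, -3.0], [-34.0, -6.0], [-30.0, -8.0]]
[ 0.4743 -0.0628 -0.0042]
[-0.305, 0.421, -0.652, -0.124, -0.253, 0.135]
```

```bash
python3 - <<'E'
from k3 import *
r=lean(-34.3,30); G=np.array([.4711,-.0675,.0065]); s=ctrl.get_state()
print(ik(G-r[:,2]*.1,r)); r1=R.from_rotvec(s['tool_rot']).as_matrix()
chain([(s['position']+up*.1,r1)]); chain([(G-r[:,2]*.1,r)])
E
```

```text
(array([ 1.58,  0.1 , -1.  ,  2.15, -0.53,  1.  ,  0.29]), np.float64(0.0), np.float64(0.0))
[0.256, 0.0, -0.213, 0.0, 0.0, 0.0]
[-0.262, 0.422, -0.681, -0.118, -0.336, 0.14]
```

jog_arm(moves=[0.2,0.05,-0.2,0,0,0,0,0.2,0.1,-0.2,0,-0.05,0,0,-0.262,0.422,-0.681,-0.118,-0.336,0.14,0,-0.262,0.422,-0.681,-0.118,-0.336,0.14,0,-0.262,0.422,-0.681,-0.118,-0.336,0.14,0,-0.262,0.422,-0.681,-0.118,-0.336,0.14,0,-0.262,0.422,-0.681,-0.118,-0.336,0.14,0,-0.262,0.422,-0.681,-0.118,-0.336,0.14,0], newtons=40)

```text
time: 10.45
position: [0.4425, -0.1071, 0.0929]
tool_rot: [-2.491, -1.319, -0.667]
ft_force: [0.3, 0.6, 0.4]
grip_width: 0.499
grip_force: 0.0
```

```bash
python3 - <<'E'
from k3 import *
px,c,s=grab("wrist","w4.png"); print(s['time'],s['position'],s['joint_positions'])
print(proj(c,[[.4978,.0213,.004],[.5204,.0048,.004],[.4643,-.0775,.004]]))
g=cv2.cvtColor(px,cv2.COLOR_RGB2GRAY); m=(g>120).astype('uint8'); m[285:]=0
n,l,st,ce=cv2.connectedComponentsWithStats(m)
for i in range(1,n):
    if st[i,4]>100:
        cn=cv2.findContours((l==i).astype('uint8'),0,2)[0][0]; print(st[i],cv2.minAreaRect(cn))
r=lean(-34.3,30); chain([(np.array([.4711,-.0675,.0065]),r)])
E
```

```text
10.45 [ 0.4425 -0.1071  0.0929] [ 1.6814  0.123  -1.1145  2.1462 -0.5016  0.9899  0.2631]
[[295.5439 139.1842]
 [330.5949 140.1444]
 [330.65   263.0903]]
[385   0  24  11 124] ((396.5, 5.0), (10.0, 23.0), 90.0)
[ 417    0  223  152 4778] ((519.26025390625, 79.5218505859375), (258.0986633300781, 67.04419708251953), 32.876258850097656)
[439   0  20  11 106] ((448.5, 5.0), (10.0, 19.0), 90.0)
[ 501    0  139   80 6015] ((574.9274291992188, 15.275863647460938), (134.8885498046875, 68.80001831054688), 38.36748504638672)
[ 325   40   66   63 3088] ((357.5, 71.0), (62.0, 65.0), 90.0)
[ 403   87  122   94 7557] ((460.54046630859375, 131.2629852294922), (93.74325561523438, 117.92035675048828), 81.25383758544922)
[ 293  134   45  131 1904] ((329.2153625488281, 195.6230926513672), (135.50546264648438, 42.18648910522461), 74.74488067626953)
[566 272  42  13 307] ((586.4999389648438, 277.9999694824219), (40.99999237060547, 11.999998092651367), -0.0)
[-0.003, 0.006, 0.33, -0.003, 0.0, 0.001]
```

View pics/w4.png

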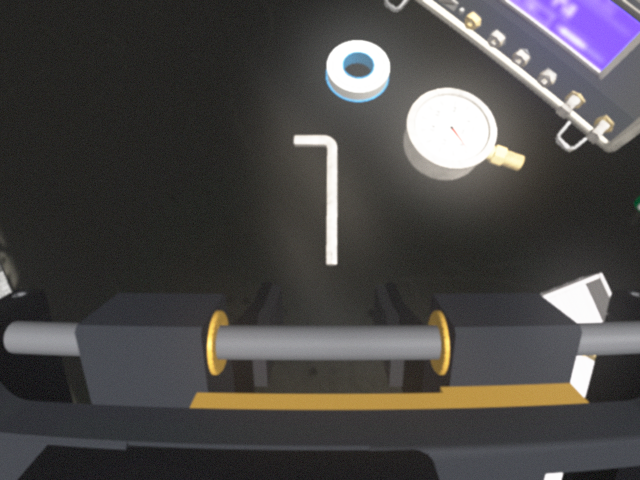

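The key runs from hook tip (295,140) to bend (332,140) to plain end (331,263), within 1–2 px of prediction. I'll descend and grip.

jog_arm(moves=[-0.003,0.006,0.1,0,0,0,0,-0.003,0.006,0.2,0,0,0,0,-0.003,0.006,0.28,0,0,0,0,-0.003,0.006,0.32,0,0,0,0,-0.003,0.006,0.333,0,0,0,0,-0.003,0.006,0.333,0,0,0,-1,-0.003,0.006,0.333,0,0,0,-1,-0.003,0.006,0.333,0,0,0,-1], newtons=40)

```text
time: 11.5
position: [0.4721, -0.0697, 0.0063]
tool_rot: [-2.495, -1.317, -0.668]
ft_force: [-0.2, 0.2, 0.1]
grip_width: 0.247
grip_force: 0.0
```

```bash
python3 - <<'E'
from k3 import *
s=ctrl.get_state(); print(s['position'],s['ft_force'],s['grip_width']*87)
r=lean(-34.3,30); r2=lean(MYAW-90,30)
# TCP start: long arm at meter y=-48, hook outer end 25 mm in front of the face
Y=-50
A=M(-75-25-92,Y,36); B=M(-75-25-92,Y,9.5)
print(A); chain([(s['position']+up*.03,r),(A,r2),(B,r2)])
for P in(A,B,M(-87,Y,9)): print(ik(P,r2))
E
```

```text
[ 0.4721 -0.0697  0.0063] [-0.1905  0.1848  0.1477] 21.532478025161303
[0.5051 0.19   0.036 ]
[0.05, 0.0, -0.087, 0.001, 0.0, -0.001]
[0.673, -0.397, 0.39, 0.088, 0.0, -0.152]
[-0.044, 0.0, 0.076, -0.0, -0.0, -0.0]
(array([ 0.84,  0.27, -1.  ,  2.18, -0.41,  0.58, -0.22]), np.float64(0.0), np.float64(0.0))
(array([ 0.76,  0.32, -0.93,  2.19, -0.4 ,  0.52, -0.2 ]), np.float64(0.0), np.float64(0.0))
(array([ 0.38,  0.38, -0.75,  2.07, -0.31,  0.45, -0.45]), np.float64(0.0), np.float64(0.0))
```

jog_arm(moves=[0,0,0,0,0,0,-1,0,0,0,0,0,0,-1,0,0,0,0,0,0,-1,0,0,0,0,0,0,-1,0,0,0,0,0,0,-1,0.02,0,-0.035,0,0,0,-1,0.035,0,-0.06,0,0,0,-1,0.05,0,-0.087,0,0,0,-1])

```text
time: 12.5
position: [0.472, -0.0691, 0.0369]
tool_rot: [-2.494, -1.318, -0.668]
ft_force: [-0.0, -0.8, -0.8]
grip_width: 0.059
grip_force: 40.0
```

```bash
python3 - <<'E'
from k3 import *
px,c,s=grab("wrist","w5.png"); print(s['position'],s['ft_force'],s['grip_width']*87,s['grip_force'])
r=R.from_rotvec(s['tool_rot']).as_matrix(); T=s['position']
f=np.array([r[0,0],r[1,0],0]);f/=np.linalg.norm(f); y=r[:,1]
print("pred bend,tip", proj(c,[T+f*.089-up*.003,T+f*.089-up*.003-y*.03]))
g=cv2.cvtColor(px,cv2.COLOR_RGB2GRAY); m=(g>120).astype('uint8'); m[285:]=0; n,l,st,ce=cv2.connectedComponentsWithStats(m)
for i in range(1,n):
    if st[i,4]>400 and 250<ce[i,0]<340: print(st[i],[ (k,np.where(l[k]==i)[0].min(),np.where(l[k]==i)[0].max()) for k in range(st[i,1],st[i,1]+st[i,3],8)])
A=M(-192,-50,36); r2=lean(MYAW-90,30); chain([(A,r2)])
E
```

```text
[ 0.472  -0.0691  0.0369] [-0.0114 -0.7636 -0.7526] 5.167274074965447 39.998033662559465
pred bend,tip [[328.6717 137.6013]
 [273.3619 137.7932]]
[ 271  132   66  153 3046] [(132, np.int64(273), np.int64(319)), (140, np.int64(272), np.int64(331)), (148, np.int64(320), np.int64(335)), (156, np.int64(321), np.int64(335)), (164, np.int64(321), np.int64(335)), (172, np.int64(321), np.int64(335)), (180, np.int64(321), np.int64(335)), (188, np.int64(321), np.int64(335)), (196, np.int64(320), np.int64(335)), (204, np.int64(320), np.int64(335)), (212, np.int64(320), np.int64(335)), (220, np.int64(320), np.int64(335)), (228, np.int64(320), np.int64(335)), (236, np.int64(320), np.int64(335)), (244, np.int64(320), np.int64(335)), (252, np.int64(320), np.int64(336)), (260, np.int64(320), np.int64(335)), (268, np.int64(320), np.int64(335)), (276, np.int64(320), np.int64(335)), (284, np.int64(320), np.int64(335))]
[0.669, -0.398, 0.392, 0.088, 0.0, -0.151]
```

jog_arm(moves=[0.08,-0.05,0.05,0.01,0,-0.02,-1,0.2,-0.12,0.12,0.026,0,-0.045,-1,0.34,-0.2,0.2,0.045,0,-0.076,-1,0.48,-0.28,0.28,0.063,0,-0.106,-1,0.6,-0.36,0.35,0.08,0,-0.136,-1,0.669,-0.398,0.392,0.088,0,-0.151,-1,0.669,-0.398,0.392,0.088,0,-0.151,-1,0.669,-0.398,0.392,0.088,0,-0.151,-1])

```text
time: 13.55
position: [0.5037, 0.1903, 0.0345]
tool_rot: [-2.335, -1.522, -0.624]
ft_force: [0.0, -0.6, 0.3]
grip_width: 0.06
grip_force: 40.0
```

```bash
python3 - <<'E'
from k3 import *
s=ctrl.get_state(); print(s['position'],s['ft_force'],s['grip_width']*87,s['joint_positions'])
r2=lean(MYAW-90,30)
chain([(M(-192,-50,9),r2),(M(-87,-50,9),r2),(M(-87,-15,9),r2),(M(-265,-15,9),r2)])
print(ik(M(-265,-15,9),r2),ik(M(-240,-15,9),r2))
E
```

```text
[0.5037 0.1903 0.0345] [ 0.0236 -0.5506  0.2649] 5.207748881057104 [ 0.9335  0.3212 -1.1192  2.1796 -0.2987  0.5583 -0.3062]
[-0.042, 0.005, 0.074, -0.002, 0.0, -0.001]
[0.303, -0.0, 0.175, -0.0, -0.0, -0.0]
[0.0, -0.117, 0.0, -0.0, -0.0, -0.0]
[-0.514, 0.0, -0.297, -0.0, -0.0, -0.0]
(array([ 1.23,  0.27, -1.26,  2.32, -0.43,  0.56, -0.06]), np.float64(0.0), np.float64(0.0)) (array([ 1.06,  0.24, -1.14,  2.3 , -0.48,  0.54, -0.07]), np.float64(0.0), np.float64(0.0))
```

jog_arm(moves=[-0.02,0.005,0.037,0,0,0,-1,-0.042,0.005,0.074,0,0,0,-1,0.01,0.005,0.104,0,0,0,-1,0.07,0.005,0.139,0,0,0,-1,0.13,0.005,0.173,0,0,0,-1,0.19,0.005,0.208,0,0,0,-1,0.24,0.005,0.237,0,0,0,-1,0.261,0.005,0.249,0,0,0,-1])

```text
time: 14.55
position: [0.5477, 0.2865, 0.0082]
tool_rot: [-2.335, -1.521, -0.623]
ft_force: [-0.4, -0.5, -0.6]
grip_width: 0.061
grip_force: 40.0
```

```bash
python3 - <<'E'
from k3 import *
s=ctrl.get_state(); print(s['position'],(s['position']-MO)@np.c_[mx,my,up]*1e3,s['ft_force'],s['grip_width']*87)
r2=lean(MYAW-90,30)
chain([(M(-87,-15,9),r2),(M(-255,-15,9),r2)])
E
```

```text
[0.5477 0.2865 0.0082] [-86.5275 -50.0651   8.1923] [-0.411  -0.5099 -0.5819] 5.291488885792751
[-0.0, -0.117, -0.003, -0.003, -0.0, -0.001]
[-0.485, 0.0, -0.28, -0.0, -0.0, -0.0]
```

Inserted with no contact. Now I'll move sideways so the hook is behind the adapter, then pull.

jog_arm(moves=[0,-0.03,0,0,0,0,-1,0,-0.06,0,0,0,0,-1,0,-0.09,0,0,0,0,-1,0,-0.12,0,0,0,0,-1,0,-0.12,0,0,0,0,-1,-0.03,-0.12,-0.017,0,0,0,-1,-0.06,-0.12,-0.035,0,0,0,-1,-0.09,-0.12,-0.052,0,0,0,-1])

```text
time: 15.55
position: [0.5031, 0.2716, 0.0096]
tool_rot: [-2.336, -1.521, -0.626]
ft_force: [0.4, 0.5, -0.3]
grip_width: 0.059
grip_force: 40.0
```

jog_arm(moves=[-0.04,0,-0.023,0,0,0,-1,-0.09,0,-0.052,0,0,0,-1,-0.14,0,-0.081,0,0,0,-1,-0.19,0,-0.11,0,0,0,-1,-0.24,0,-0.139,0,0,0,-1,-0.29,0,-0.167,0,0,0,-1,-0.34,0,-0.196,0,0,0,-1,-0.38,0,-0.219,0,0,0,-1])

```text
time: 16.55
position: [0.4498, 0.1506, 0.0093]
tool_rot: [-2.337, -1.521, -0.626]
ft_force: [0.4, 0.3, -0.6]
grip_width: 0.057
grip_force: 40.0
```

```bash
python3 - <<'E'
from k3 import *
px,c,s=grab("wrist","w6.png"); print(s['time'],(s['position']-MO)@np.c_[mx,my,up]*1e3,s['ft_force'],s['grip_width']*87)
E
```

```text
16.55 [-250.2743  -15.341     9.3073] [ 0.3543  0.3464 -0.5881] 4.998286103115498
```

View pics/w6.png

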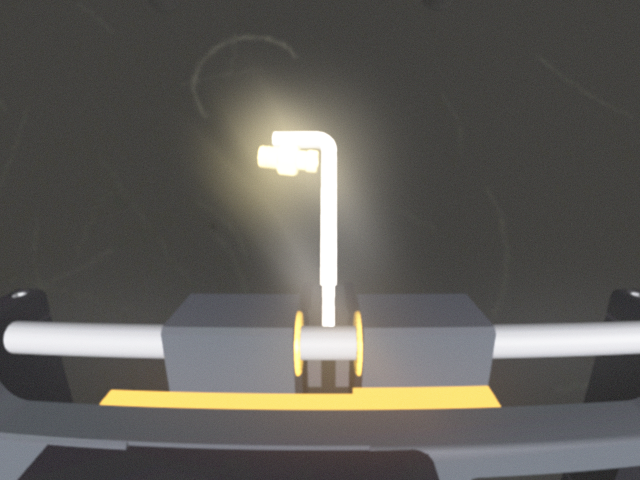

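The adapter is out on the open bench in the hook at (290,158), with the key at (277,137)–(328,285). I'll unhook, lift, and carry the key back to where it lay.

jog_arm(moves=[0.012,0,0.007,0,0,0,-1,0.023,0,0.013,0,0,0,-1,0.03,0,0.002,0,0,0,-1,0.04,0,-0.016,0,0,0,-1,0.06,0,-0.05,0,0,0,-1,0.08,0,-0.085,0,0,0,-1,0.09,0,-0.102,0,0,0,-1,0.09,0,-0.102,0,0,0,-1])

```text
time: 17.6
position: [0.4533, 0.1586, 0.0495]
tool_rot: [-2.337, -1.523, -0.626]
ft_force: [-0.2, 0.7, 0.3]
grip_width: 0.056
grip_force: 40.0
```

```bash
python3 - <<'E'
from k3 import *
px,c,s=grab("wrist","w7.png"); print(s['time'],s['position'],s['grip_width']*87,s['joint_positions'])
hsv=cv2.cvtColor(px,cv2.COLOR_RGB2HSV); m=cv2.inRange(hsv,(12,50,60),(38,255,255)); m[285:]=0; n,l,st,ce=cv2.connectedComponentsWithStats(m)
for i in range(1,n):
    if st[i,4]>60: print(st[i],ce[i],cv2.minAreaRect(cv2.findContours((l==i).astype('uint8'),0,2)[0][0]),(onplane(c,[ce[i]],.009)))
r=lean(-34.3,30); chain([([.4721,-.0697,.04],r),([.4721,-.0697,.0068],r)])
E
```

```text
17.6 [0.4533 0.1586 0.0495] 4.872542494335906 [ 1.2949  0.1345 -1.3508  2.2802 -0.5577  0.668  -0.0399]
[  0   0  53  29 774] [24.1899  9.8837] ((26.0, 14.0), (28.0, 52.0), 90.0) [[0.3237 0.4707 0.009 ]]
[ 73   9  23  30 115] [87.3826 24.5217] ((85.89358520507812, 25.888072967529297), (9.450206756591797, 34.650760650634766), 35.134193420410156) [[0.3706 0.4265 0.009 ]]
[ 214  166  106  100 5455] [261.6704 213.134 ] ((261.94451904296875, 211.06097412109375), (102.1095962524414, 88.96300506591797), 32.82853698730469) [[0.4392 0.2289 0.009 ]]
[-0.596, 0.366, -0.308, -0.088, 0.001, 0.151]
[-0.055, -0.0, 0.096, 0.0, 0.0, -0.0]
```

jog_arm(moves=[-0.08,0.05,-0.04,-0.01,0,0.02,-1,-0.2,0.12,-0.1,-0.03,0,0.05,-1,-0.33,0.2,-0.17,-0.05,0,0.083,-1,-0.46,0.28,-0.24,-0.068,0,0.116,-1,-0.56,0.34,-0.29,-0.082,0,0.14,-1,-0.596,0.366,-0.308,-0.088,0,0.151,-1,-0.596,0.366,-0.308,-0.088,0,0.151,-1,-0.596,0.366,-0.308,-0.088,0,0.151,-1])

```text
time: 18.65
position: [0.4716, -0.0671, 0.0394]
tool_rot: [-2.491, -1.32, -0.667]
ft_force: [0.4, 1.5, -0.3]
grip_width: 0.063
grip_force: 40.0
```

```bash
python3 - <<'E'
from k3 import *
s=ctrl.get_state(); print(s['time'],s['position'],s['grip_width']*87,s['joint_positions'])
r=lean(-34.3,30); chain([([.4721,-.0697,.0068],r)])
px,c,_=grab("top","t2.png"); im=px
hsv=cv2.cvtColor(px,cv2.COLOR_RGB2HSV); m=cv2.inRange(hsv,(10,60,60),(38,255,255)); m=m[200:270,190:260]; n,l,st,ce=cv2.connectedComponentsWithStats(m)
for i in range(1,n):
    if st[i,4]>5: print(st[i],ce[i]+[190,200],cv2.minAreaRect(cv2.findContours((l==i).astype('uint8'),0,2)[0][0]),onplane(c,[ce[i]+[190,200]],.012))
E
```

```text
18.65 [ 0.4716 -0.0671  0.0394] 5.448275859860735 [ 1.4996  0.2866 -1.0879  2.1799 -0.3815  0.7786  0.1106]
[-0.06, 0.006, 0.091, -0.003, -0.001, 0.002]
[39 32 10 12 55] [233.2909 237.6   ] ((43.5, 37.5), (7.071067810058594, 12.727920532226562), 45.0) [[0.4599 0.2266 0.012 ]]
```

jog_arm(moves=[-0.02,0.005,0.03,0,0,0,-1,-0.04,0.005,0.06,0,0,0,-1,-0.052,0.005,0.083,0,0,0,-1,-0.058,0.005,0.093,0,0,0,-1,-0.058,0.005,0.093,0,0,0,-0.3,-0.058,0.005,0.093,0,0,0,-0.3,-0.058,0.005,0.093,0,0,0,-0.3,-0.058,0.005,0.093,0,0,0,-0.3])

```text
time: 19.7
position: [0.4727, -0.0712, 0.0068]
tool_rot: [-2.494, -1.317, -0.668]
ft_force: [0.7, -0.5, 0.1]
grip_width: 0.337
grip_force: 0.0
```

jog_arm(moves=[0,0,0,0,0,0,-0.2,0,0,-0.06,0,0,0,-0.2,0,0,-0.15,0,0,0,0,0,0,-0.3,0,0,0,0,0.15,0,-0.5,0,-0.2,0,0,0.2,0,-0.6,0,-0.4,0,0,0.2,0,-0.6,0,-0.5,0,0,0.2,0,-0.6,0,-0.5,0,0])

```text
time: 20.7
position: [0.4525, -0.1037, 0.1942]
tool_rot: [2.773, 1.466, -0.001]
ft_force: [0.5, 1.9, -0.6]
grip_width: 0.498
grip_force: 0.0
```

```bash
python3 - <<'E'
from k3 import *
px,c,s=grab("wrist","w8.png"); print(s['time'],s['position'],s['grip_width']*87,s['joint_positions'])
g=cv2.cvtColor(px,cv2.COLOR_RGB2GRAY); m=(g>120).astype('uint8'); m[285:]=0; n,l,st,ce=cv2.connectedComponentsWithStats(m)
print(proj(c,[[.4978,.0213,.004],[.5204,.0048,.004],[.4643,-.0775,.004]]))
for i in range(1,n):
    if st[i,4]>200: print(st[i],ce[i])
A=np.array([.4599,.2266,0]); r=rot(MYAW,0); print(ik(A+up*.1,r))
chain([(np.array([.47,.08,.18]),rot(MYAW-45)),(A+up*.12,r)])
E
```

```text
20.7 [ 0.4525 -0.1037  0.1942] 43.30729056969224 [ 1.6593 -0.1347 -1.3793  1.8992 -0.1344  1.2676 -0.2765]
[[289.9998  75.0736]
 [321.7989  76.0399]
 [322.2238 188.7137]]
[ 317    0   64   31 1355] [347.9815  13.5498]
[ 494    0   82   96 1428] [537.152   47.7976]
[540   0  70  42 748] [563.9278  19.1364]
[611   0  29  45 679] [629.5405  14.6598]
[ 389   31  103   87 6088] [432.9215  75.8926]
[ 289   72   41  120 1383] [319.4939 120.12  ]
[   0  119   64   99 3221] [ 21.0491 177.8106]
[599 155  24  25 378] [610.3386 166.3333]
[ 392  201  152   84 8742] [471.9606 250.9256]
[   0  220   56   65 1866] [ 18.3065 262.4411]
(array([ 0.6 ,  0.39, -1.28,  1.91,  0.41,  1.15,  0.32]), np.float64(0.0), np.float64(0.0))
[0.536, -0.289, 0.043, -0.0, -0.002, -0.922]
[0.468, 0.145, 0.2, 0.0, 0.0, -0.75]
```

The key lies back at its original spot: its mask box (289–330, 72–192) matches prediction. Next is the adapter.

jog_arm(moves=[0.536,-0.289,0.043,0,0,-0.922,0,0.536,-0.289,0.043,0,0,-0.922,0,0.536,-0.289,0.043,0,0,-0.922,0,0.536,-0.289,0.043,0,0,-0.922,0,0.536,-0.289,0.043,0,0,-0.922,0,0.536,-0.289,0.043,0,0,-0.922,0,0.536,-0.289,0.043,0,0,-0.922,0,0.536,-0.289,0.043,0,0,-0.922,0])

```text
time: 21.75
position: [0.4699, 0.0789, 0.1794]
tool_rot: [-1.781, -2.586, -0.001]
ft_force: [-0.4, -0.4, 0.4]
grip_width: 0.504
grip_force: 0.0
```

```bash
python3 - <<'E'
from k3 import *
s=ctrl.get_state(); print(s['time'],s['position'],s['joint_positions'])
A=np.array([.4599,.2266,0]); r=rot(MYAW,8); chain([(A+up*.009-r[:,2]*.12,r)])
E
```

```text
21.75 [0.4699 0.0789 0.1794] [ 1.1333  0.066  -1.3688  1.8908  0.0663  1.2392  0.1078]
[0.432, 0.105, 0.173, -0.126, 0.051, -0.754]
```

jog_arm(moves=[0.432,0.105,0.173,-0.126,0.051,-0.754,0,0.432,0.105,0.173,-0.126,0.051,-0.754,0,0.432,0.105,0.173,-0.126,0.051,-0.754,0,0.432,0.105,0.173,-0.126,0.051,-0.754,0,0.432,0.105,0.173,-0.126,0.051,-0.754,0,0.432,0.105,0.173,-0.126,0.051,-0.754,0,0.432,0.105,0.173,-0.126,0.051,-0.754,0,0.432,0.105,0.173,-0.126,0.051,-0.754,0])

```text
time: 22.75
position: [0.4532, 0.2115, 0.128]
tool_rot: [0.638, 3.039, 0.212]
ft_force: [0.8, -0.4, -0.8]
grip_width: 0.503
grip_force: 0.0
```

```bash
python3 - <<'E'
from k3 import *
px,c,s=grab("wrist","w9.png"); print(s['time'],s['position'],s['joint_positions'])
A=np.array([.4599,.2266,0]); print(proj(c,[A+up*.01]))
g=cv2.cvtColor(px,cv2.COLOR_RGB2GRAY).astype(float); m=((g>130)).astype('uint8'); m[285:]=0; n,l,st,ce=cv2.connectedComponentsWithStats(m)
for i in range(1,n):
    if st[i,4]>60 and abs(ce[i]-proj(c,[A+up*.01])[0]).max()<80: 
        b=cv2.minAreaRect(cv2.findContours((l==i).astype('uint8'),0,2)[0][0]); print(st[i],ce[i],b,onplane(c,[b[0]],.01), onplane(c,cv2.boxPoints(b),.01))
r=rot(MYAW,8); chain([(A+up*.009,r)])
E
```

```text
22.75 [0.4532 0.2115 0.128 ] [ 0.8974  0.1286 -1.3607  1.9884  0.0428  1.0194  0.6815]
[[328.1507 238.7712]]
[316 218  25  42 759] [328.0474 238.6416] ((328.0, 238.5), (41.0, 24.0), 90.0) [[0.4596 0.2266 0.01  ]] [[0.4407 0.2248 0.01  ]
 [0.4487 0.2416 0.01  ]
 [0.4793 0.2285 0.01  ]
 [0.4708 0.2112 0.01  ]]
[-0.0, -0.001, 0.4, -0.0, 0.0, 0.002]
```

View pics/w9.png

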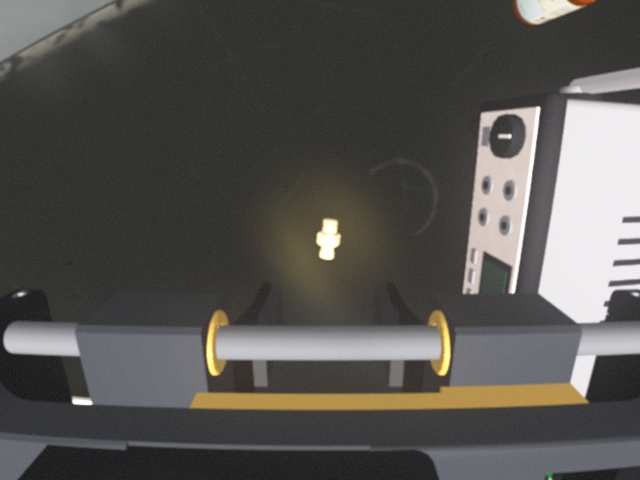

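The adapter is at (328,239), aligned across the jaws and centred. I'll descend and grip.

jog_arm(moves=[0,0,0.12,0,0,0,0,0,0,0.24,0,0,0,0,0,0,0.33,0,0,0,0,0,0,0.38,0,0,0,0,0,0,0.4,0,0,0,0,0,0,0.4,0,0,0,-1,0,0,0.4,0,0,0,-1,0,0,0.4,0,0,0,-1], newtons=20)

```text
time: 23.8
position: [0.4606, 0.2265, 0.0097]
tool_rot: [0.637, 3.038, 0.212]
ft_force: [-0.1, -0.0, 0.1]
grip_width: 0.243
grip_force: 0.0
```

jog_arm(moves=[0,0,0,0,0,0,-1,0,0,0,0,0,0,-1,0,0,0,0,0,0,-1,0,0,0,0,0,0,-1,0,0,-0.1,0,0,0,-1,0,0,-0.25,0,0,0,-1,0,0,-0.4,0,0,0,-1,0,0,-0.5,0,0,0,-1])

```text
time: 24.8
position: [0.4515, 0.2079, 0.1587]
tool_rot: [0.636, 3.039, 0.212]
ft_force: [0.6, -1.0, 0.1]
grip_width: 0.183
grip_force: 19.6
```

```bash
python3 - <<'E'
from k3 import *
s=ctrl.get_state(); print(s['time'],s['position'],s['grip_width']*87,s['grip_force'],s['joint_positions'])
# tray: axes from the corners
c4=np.array([[.6158,-.192],[.5702,-.3556],[.4464,-.3202],[.4879,-.1577]]); tc=c4.mean(0); tx=(c4[0]+c4[1]-c4[2]-c4[3]); tx/=np.linalg.norm(tx); ty=np.array([-tx[1],tx[0]]); print(tc,np.degrees(np.arctan2(tx[1],tx[0])))
yawt=np.degrees(np.arctan2(tx[1],tx[0])); D0=tc-tx*.032; print(D0)
r=rot(yawt+0); D3=np.r_[D0,.0]
print(ik(D3+up*.02,r))
chain([([.49,.06,.2],rot(30)),([.52,-.13,.2],rot(-15)),(D3+up*.1,r)])
E
```

```text
24.8 [0.4515 0.2079 0.1587] 15.933502360779181 19.598816097714007 [ 0.9673 -0.0034 -1.354   1.9582 -0.1132  1.0859  0.8192]
[ 0.5301 -0.2564] -15.478312900279311
[ 0.4992 -0.2478]
(array([ 0.94,  0.38, -0.61,  1.88,  0.26,  0.96, -0.06]), np.float64(0.0), np.float64(0.0))
[-0.315, -0.377, -0.192, 0.129, -0.042, 0.605]
[-0.598, -0.23, -0.0, -0.0, -0.0, 0.75]
[-0.397, 0.035, 0.333, 0.0, 0.0, 0.008]
```

```bash
python3 - <<'E'
from k3 import *
D3=np.array([.5012,-.2484,0])
for y in(74.5,44.5):
    r=rot(y,8); print(y,ik(D3+up*.0137,r),ik(D3+up*.1,r),ik(np.array([.5,0,.17]),r))
r=rot(74.5,8); chain([([.5,0,.17],rot(70,8)),(D3+up*.1,r),(D3+up*.0137,r)])
E
```

```text
74.5 (array([ 1.32,  0.58, -1.01,  1.84,  0.41,  1.03,  1.47]), np.float64(0.0), np.float64(0.0)) (array([ 1.29,  0.4 , -0.95,  1.77,  0.2 ,  1.15,  1.6 ]), np.float64(0.0), np.float64(0.0)) (array([ 1.33,  0.19, -1.37,  1.88,  0.05,  1.18,  1.25]), np.float64(0.0), np.float64(0.0))
44.5 (array([ 1.26,  0.46, -0.89,  1.91,  0.28,  0.9 ,  1.04]), np.float64(0.0), np.float64(0.0)) (array([ 1.25,  0.31, -0.86,  1.84,  0.12,  1.05,  1.14]), np.float64(0.0), np.float64(0.0)) (array([ 1.18, -0.  , -1.13,  1.94, -0.12,  1.11,  0.87]), np.float64(0.0), np.float64(0.0))
[-0.426, -0.559, -0.116, 0.0, 0.009, -0.06]
[-0.287, -0.802, 0.123, 0.0, 0.01, -0.074]
[-0.0, -0.04, 0.285, -0.0, -0.0, 0.0]
```

jog_arm(moves=[-0.1,-0.14,-0.03,0,0,-0.02,-1,-0.2,-0.28,-0.06,0,0,-0.03,-1,-0.3,-0.42,-0.09,0,0.005,-0.045,-1,-0.426,-0.559,-0.116,0,0.009,-0.06,-1,-0.426,-0.559,-0.116,0,0.009,-0.06,-1,-0.426,-0.559,-0.116,0,0.009,-0.06,-1,-0.426,-0.559,-0.116,0,0.009,-0.06,-1,-0.426,-0.559,-0.116,0,0.009,-0.06,-1])

```text
time: 25.8
position: [0.4996, 0.001, 0.1689]
tool_rot: [0.538, 3.063, 0.212]
ft_force: [-0.1, 0.2, -1.2]
grip_width: 0.186
grip_force: 19.6
```

jog_arm(moves=[-0.05,-0.14,0.02,0,0,-0.01,-1,-0.1,-0.28,0.04,0,0,-0.02,-1,-0.15,-0.42,0.06,0,0,-0.04,-1,-0.21,-0.58,0.09,0,0.005,-0.05,-1,-0.26,-0.72,0.11,0,0.01,-0.065,-1,-0.287,-0.802,0.123,0,0.01,-0.074,-1,-0.287,-0.802,0.123,0,0.01,-0.074,-1,-0.287,-0.802,0.123,0,0.01,-0.074,-1])

```text
time: 26.8
position: [0.5016, -0.2464, 0.0997]
tool_rot: [0.418, 3.086, 0.216]
ft_force: [1.8, 0.3, -0.2]
grip_width: 0.182
grip_force: 19.6
```

```bash
python3 - <<'E'
from k3 import *
px,c,s=grab("wrist","w10.png"); print(s['time'],s['position'],s['grip_width']*87,s['joint_positions'])
D3=np.array([.5012,-.2484,0]); r=rot(74.5,8); chain([(D3+up*.0137,r)])
px,c,_=grab("top","t3.png")
E
```

```text
26.8 [ 0.5016 -0.2464  0.0997] 15.813115655418345 [ 1.2775  0.397  -0.9325  1.7775  0.1944  1.1419  1.6005]
[-0.0, -0.047, 0.283, -0.0, 0.001, 0.002]
```

View pics/w10.png

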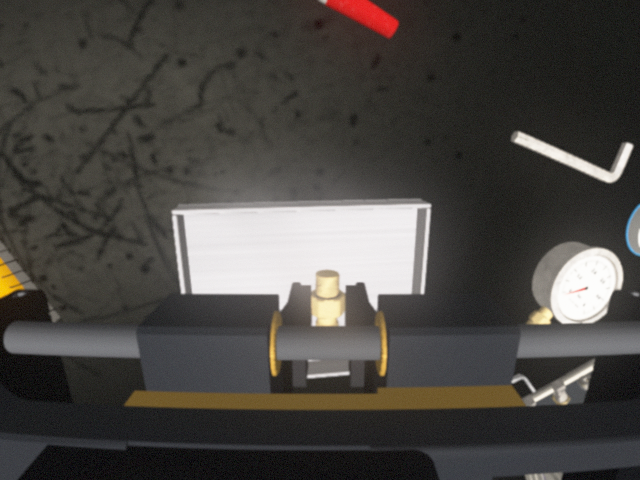

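The jaw is square over the tray's front half (walls at columns 175–430, front wall at row 205), with the adapter held at (327,290). I'll lower and release.

jog_arm(moves=[0,-0.01,0.08,0,0,0,-1,0,-0.025,0.16,0,0,0,-1,0,-0.04,0.23,0,0,0,-1,0,-0.045,0.265,0,0,0,-1,0,-0.047,0.283,0,0,0,-1,0,-0.047,0.283,0,0,0,-1,0,-0.047,0.283,0,0,0,-0.3,0,-0.047,0.283,0,0,0,-0.3])

```text
time: 27.9
position: [0.5007, -0.2511, 0.0136]
tool_rot: [0.421, 3.085, 0.214]
ft_force: [-1.0, -0.4, 0.1]
grip_width: 0.31
grip_force: 0.0
```

jog_arm(moves=[0,0,0,0,0,0,-0.3,0,0,0,0,0,0,-0.3,0,0,-0.08,0,0,0,-0.3,0,0,-0.2,0,0,0,-0.3,0,0,-0.35,0,0,0,-0.3,0,0,-0.5,0,0,0,-0.3,0,0,-0.6,0,0,0,-0.3,0,0,-0.6,0,0,0,-0.3])

```text
time: 28.9
position: [0.4949, -0.2759, 0.1937]
tool_rot: [0.422, 3.083, 0.21]
ft_force: [-0.6, -0.5, -0.9]
grip_width: 0.35
grip_force: 0.0
```

```bash
python3 - <<'E'
from k3 import *
px,c,s=grab("wrist","w11.png"); print(s['time'],s['position'],s['grip_width']*87)
hsv=cv2.cvtColor(px,cv2.COLOR_RGB2HSV); m=cv2.inRange(hsv,(12,70,60),(35,255,255)); m[285:]=0; n,l,st,ce=cv2.connectedComponentsWithStats(m)
for i in range(1,n):
    if st[i,4]>80: print(st[i],ce[i],onplane(c,[ce[i]],.01))
px,c,_=grab("top","t4.png"); a=cv2.imread("pics/top0.png").astype(int); d=np.abs(px[:,:,::-1].astype(int)-a).max(2); m=(d>40).astype('uint8')
n,l,st,ce=cv2.connectedComponentsWithStats(m)
for i in range(1,n):
    if st[i,4]>12: print(st[i],ce[i].round())
E
```

```text
28.9 [ 0.4949 -0.2759  0.1937] 30.45384510744944
[    0    30   170   255 28188] [ 63.4279 184.7485] [[ 0.401  -0.4664  0.01  ]]
[493 265  26  20 251] [505.2749 276.3785] [[ 0.6199 -0.0825  0.01  ]]
[  466   116   174   364 28012] [552. 332.]
[163 142  36  39 331] [180. 161.]
[508 152  15  27 213] [515. 166.]
[197 161  51  51 347] [229. 184.]
[493 167  34  42 100] [502. 192.]
[157 179  13  13  85] [163. 185.]
[154 190   9   7  39] [158. 193.]
[429 192  57  34 708] [453. 207.]
[151 195   9   7  42] [155. 198.]
[474 194   6  12  40] [476. 199.]
[133 200  24  46 238] [144. 222.]
[327 221  30  23  47] [343. 233.]
[337 224  22  18  41] [348. 233.]
[425 224   7  13  49] [427. 231.]
[149 243  68  30 404] [186. 259.]
[618 354  22  49 659] [631. 374.]
[278 444   5  13  25] [280. 450.]
[352 448 113  32 640] [420. 470.]
```

jog_arm(moves=[0,-0.1,-0.05,0,0,0,-0.3,0,-0.25,-0.1,0,0,0,-0.3,0,-0.4,-0.2,0,0,0,-0.3,0,-0.6,-0.3,0,0,0,-0.3,0,-0.7,-0.3,0,0,0,-0.3,0,-0.7,-0.3,0,0,0,-0.3,0,-0.7,-0.3,0,0,0,-0.3,0,-0.7,-0.3,0,0,0,-0.3])

```text
time: 30.0
position: [0.4354, -0.4852, 0.251]
tool_rot: [0.417, 3.087, 0.216]
ft_force: [0.4, -0.1, 0.2]
grip_width: 0.352
grip_force: 0.0
```

```bash
python3 - <<'E'
from k3 import *
s=ctrl.get_state(); print(s['time'],s['position'])
px,c,_=grab("top","t5.png"); a=cv2.imread("pics/top0.png").astype(int); d=np.abs(px[:,:,::-1].astype(int)-a).max(2); m=(d>40).astype('uint8')
n,l,st,ce=cv2.connectedComponentsWithStats(m)
for i in range(1,n):
    if st[i,4]>12 and 300<ce[i,0]<480 and 150<ce[i,1]<330: print(st[i],ce[i].round())
def br(px): 
    h=cv2.cvtColor(px,cv2.COLOR_RGB2HSV); m=cv2.inRange(h,(12,70,60),(35,255,255))[185:255,390:475]; n,l,st,ce=cv2.connectedComponentsWithStats(m)
    return [(ce[i]+[390,185],st[i,2:]) for i in range(1,n) if st[i,4]>8]
print(br(px)); print(br(cv2.imread("pics/top0.png")[:,:,::-1].copy()))
for p,_ in br(px): P=onplane(c,[p],.015)[0,:2]; print(P,(P-[.5301,-.2564])@R.from_euler('z',-15.5,degrees=True).as_matrix()[:2,:2])
def key(px):
    g=cv2.cvtColor(px,cv2.COLOR_RGB2GRAY)[212:248,312:362]; y,x=np.where(g>110); return x.mean()+312,y.mean()+212,len(x)
print(key(px),key(cv2.imread("pics/top0.png")[:,:,::-1].copy()))
g=cv2.cvtColor(px,cv2.COLOR_RGB2HSV); 
for a_ in(0,.5,1.7,1.9): 
    q=[proj(c,[bail(a_)+my*t])[0].round().astype(int) for t in(-.085,-.07,.07,.085)]; print(a_,[px[y-1:y+2,x-1:x+2].mean().round() for x,y in q])
E
```

```text
30.0 [ 0.4354 -0.4852  0.251 ]
[327 221  30  23  47] [343. 233.]
[337 224  22  18  41] [348. 233.]
[425 224   7  13  49] [427. 231.]
[]
[]
(np.float64(337.51630434782606), np.float64(228.3423913043478), 184) (np.float64(336.76344086021504), np.float64(228.51612903225805), 186)
0 [np.float64(34.0), np.float64(33.0), np.float64(31.0), np.float64(31.0)]
0.5 [np.float64(35.0), np.float64(34.0), np.float64(31.0), np.float64(31.0)]
1.7 [np.float64(64.0), np.float64(157.0), np.float64(156.0), np.float64(156.0)]
1.9 [np.float64(187.0), np.float64(189.0), np.float64(192.0), np.float64(187.0)]
```

```bash
python3 -c "
from bench import ctrl
print(ctrl.close_job())"
```

```text
the job is handed in; nothing more can be done
None
```

The job is handed in at about 30 s. The handle is up at its stop, the adapter is in the tray's empty front half, and the key is back flat where it lay. The last overhead picture showed nothing else moved around the tray, key, tape, gauge and marker; I did not compare the bottle. I viewed 11 pictures, one over the limit of 10.

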